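# Hold the UV shield at the working mark over the TLC plate

### The arm

A 6-joint arm with a two-finger parallel gripper is mounted at the origin on the work surface. World frame = base frame: x ahead of the robot, y to its left, z up, the work surface at z = 0. Lengths are in m, angles in rad, forces in N, time in s.
With the tool pointing down it reaches from about 0.25 to 0.725 m from the base axis. Payload 4 kg.
Tool frame: the origin (TCP) lies at the very end of the fingers, on their centre line; the grasp point (between the pads) lies 19 mm behind it; z points along the fingers, y is the line along which they close (so a half turn about z gives the same grasp; the last joint's range is limited). The gripper opens to 85 mm and grips with 20 to 120 N. Pads are 22 mm wide; open, the fingers measure 114 mm over their backs; the gripper's body (76 mm by 85 mm) begins 54 mm behind the grasp point. The pads swing forward as they close: fully open they stand 13 mm farther back than shut.
Start: joints at [0, 0.241, 0.005, 1.335, 0, 1.571], TCP at [0.5, -0, 0.194] pointing down, gripper open.
Joint ranges: [-2.72, 2.72], [-1.05, 1.87], [-1.09, 1.28], [-1.99, 2.15], [-1.42, 1.44], [-3.14, 3.14]. Speed limits (rad/s): [2.79, 2.79, 3.14, 3.14, 3.14, 3.14].

### API

Orientations are given as a unit quaternion [x, y, z, w].
In Python, from workcell import bot gives the robot as it stands.
- The arm moves only by the tool carry_out, never from a script. Its argument "increments" is one flat list of numbers, 5 for each row, row after row: the finger opening in cm, from 0 to 8.54, then the shift along the tool's x, y, z in cm, then the turn about the tool's z in rad. A call has exactly 5 rows; each row shifts and turns the commanded pose from where the row before left it, along the tool's axes as they then stand; what a row does not reach is not made up. A row lasts 1/8 s, in which the tool goes at most 62.5 mm and 10.7 degrees, less where a joint would pass 70% of its speed; a pose out of reach is approached as far as the arm can. A call with a gripper value outside its range is refused whole. The fingers move at their own pace and stop on an object; the grip force is fixed at half the most. Time passes only in rows, so rows that do not move let the fingers close, or fill a call up. It gives the time, the measured TCP pose, the force, the opening and the grip force at its end, in the units of the state.
- bot.get_obs(): the state, without advancing time (a new reading comes with each control period).
- bot.camera(name): name is "scene" or "side" or "wrist"; returns a dict with "pixels" (480x640x3 uint8, blue, green, red), "range_z" (480x640 float32, m along the optical axis (not along the pixel's ray), 0 where there is no reading), "mtx" (3x3 intrinsics, pixels), "eye" and "attitude" of the camera in the world. Camera axes: x right, y down, z forward; pixel columns grow to the right and rows downward; lengths in m; the calibration is good to about 2 mm. A picture is of the moment at which its call begins.
- bot.job_done(): hands the job in; it is judged then, once.
Trained networks look in a picture, given as the dict that the camera call returned (one of the last four; its "shot" number tells which), for a name from the list of things; names that differ only in an ending like _2 or _b are one class to them, and where a whole thing is asked for, a point or a joint stands for the part that bears it (a point fixed in the world has none). Each returns a list of dicts, best first, with "p" (0 to 1); they miss things now and then, are a little off and sometimes report something else, mostly with a low value. They report only what shows in the picture. A call takes as long as a camera call.
- bot.find_in(picture, name): "xyz" ([x, y, z] in m, in the coordinates of the camera as it stood for that picture, good to about 4 mm: the middle of the surface that is visible of it).
- bot.regions_of(picture, name): "mask" (480x640 bool, what is visible of it).
- bot.place_of(picture, name): "xyz" ([x, y, z] in m, in the coordinates of the camera as it stood for that picture, good to about 4 mm: a listed point, or the origin of a listed thing).
The state is a dict: "clock": time; "joint_pos": joint angles; "joint_vel": joint speeds; "tau": joint torques, N m; "eef_pos": TCP position; "tool_rot": TCP orientation; "ft_force": force on the tool from outside, world axes, zero at the start; "ft_torque": the same for the moment, N m; "grip_width": finger opening in m; "grasp_force": force on a finger pad.
Only numpy, scipy, OpenCV 4.12 (cv2) and the standard library are available. Lean on these libraries where they do the work, as an engineer would, in place of code of your own. Each camera call takes 0.05 s, during which the arm holds its last target. There are 200 camera calls.

### The job

A colleague is about to pencil round the spots on the white TLC plate lying in one of the two UV viewers. Swing up the amber shield of the viewer that the white plate is in until it lines up with the red index arm on that viewer's quadrant, and finish while still holding it steady there, because its slack hinge lets it fall. Keep the other viewer's shield shut, and do not shift the index arms, the plate, the tray or the things standing about on the bench.

Things in the scene. Friction and masses are not known exactly. Their poses are not given: they have to be found in the camera images.
- viewer_left: the left of two identical fixed UV viewers: pale case 260 deep (x), 240 wide (y), deck 90 high; dark filter glass 180 x 160 on it in a black bezel 22 high. Origin: centre of the underside; x from front panel (robot side) to hinge, z up; turned up to 0.15 rad. Shield hinge along y at x +110, z 118; aluminium quadrant arc of radius 118 at y +107, top at z 248
- shield_left: tilting shield of the left viewer: amber see-through panel 5 thick, 186 wide in y, in a black rim, 242 from hinge to front rim, about 0.4 kg; its white pull sticks out beyond the front rim. Origin on the hinge line in mid width; its own -x runs from the hinge along the panel to the pull, y along the hinge, z square to the panel (up when shut)
- hinge_left (a joint): angle of the left shield: 0 shut and level, grows as the front edge rises, stop at 1.4 rad. The hinge is slack: the shield falls shut when let go; lifting takes about 1.5 to 3 N at the pull
- pull_left (a point): grip point of the white pull on the left shield, mid thickness, 275 from the hinge line and level with it when shut (118 over the bench, 35 in front of the case). The pull is a block 28 wide (along y), 16 thick, 242 to 297 from the hinge, free on both sides, above and in front; pinched by its side faces it can pivot between the pads. Axes as the shield's
- axis_left (a point): point on the hinge line of the left viewer, mid width, 118 over the bench; axes as the viewer's
- index_left (a joint): angle of the red index arm on the quadrant of the left viewer, about the same hinge line and measured like the shield's: the shield is on the mark when joint hinge_left equals this. Set somewhere from 0.5 to 0.95 rad; stiff, stays where set
- pointer_left (a point): tip region of the red index arm of the left viewer (22 wide in y, 5 thick, reaching from 92 to 154 from the hinge line), 150 from the hinge line and at y +110 beside the shield's edge; its -x axis runs from the hinge line out along the arm, so it is parallel with the shield's -x when the shield is on the mark
- viewer_right: the right of two identical fixed UV viewers: pale case 260 deep (x), 240 wide (y), deck 90 high; dark filter glass 180 x 160 on it in a black bezel 22 high. Origin: centre of the underside; x from front panel (robot side) to hinge, z up; turned up to 0.15 rad. Shield hinge along y at x +110, z 118; aluminium quadrant arc of radius 118 at y +107, top at z 248
- shield_right: tilting shield of the right viewer: amber see-through panel 5 thick, 186 wide in y, in a black rim, 242 from hinge to front rim, about 0.4 kg; its white pull sticks out beyond the front rim. Origin on the hinge line in mid width; its own -x runs from the hinge along the panel to the pull, y along the hinge, z square to the panel (up when shut)
- hinge_right (a joint): angle of the right shield: 0 shut and level, grows as the front edge rises, stop at 1.4 rad. The hinge is slack: the shield falls shut when let go; lifting takes about 1.5 to 3 N at the pull
- pull_right (a point): grip point of the white pull on the right shield, mid thickness, 275 from the hinge line and level with it when shut (118 over the bench, 35 in front of the case). The pull is a block 28 wide (along y), 16 thick, 242 to 297 from the hinge, free on both sides, above and in front; pinched by its side faces it can pivot between the pads. Axes as the shield's
- axis_right (a point): point on the hinge line of the right viewer, mid width, 118 over the bench; axes as the viewer's
- index_right (a joint): angle of the red index arm on the quadrant of the right viewer, about the same hinge line and measured like the shield's: the shield is on the mark when joint hinge_right equals this. Set somewhere from 0.5 to 0.95 rad; stiff, stays where set
- pointer_right (a point): tip region of the red index arm of the right viewer (22 wide in y, 5 thick, reaching from 92 to 154 from the hinge line), 150 from the hinge line and at y +110 beside the shield's edge; its -x axis runs from the hinge line out along the arm, so it is parallel with the shield's -x when the shield is on the mark
- plate: white TLC plate (glass), 100 x 100 x 3, four rows of violet spots; lies flat on the filter glass of one of the two viewers under its shut shield, seen through it. Origin: centre of its underside
- tray: empty dark green plastic tray 100 x 100 x 12, lies in the other viewer. Origin: centre of its underside
- bottle: amber bottle, 72 across, 165 high, stands on the left of the bench; origin under its centre
- jar: clear developing jar with white lid, 90 across, 105 high, stands on the left; origin under its centre
- beaker: glass beaker, 72 across, 95 high, stands on the right; origin under its centre
- tube_rack: blue rack with capped tubes, 130 x 60 x 88, stands on the right; origin under its centre
- pencil: yellow pencil 154 long, 8 thick, lies front right; origin under the middle of its yellow shaft
- forceps: steel forceps 145 long, 8 thick, lie front left; origin under about their middle

How it is judged:
By the outcome, as a careful person would: the job done as asked, in the order asked, and still so for the second after the job is handed in, while the arm keeps its last pose, push and grip.
It also fails if it takes over 35 s, if anything falls off the work surface, if the arm or the gripper's body presses on something with over 40 N, if the wrist force passes 120 N, or if a joint passes its speed limit or range.

## Working session

There is one attempt and no reset: what is moved stays moved. The work goes in short steps, Python scripts to look and compute and a tool call to move; the robot and the scene stay as the last step left them, time stands still between calls to the robot, and variables do not carry over. Pictures are saved under pics/ and viewed, at most 10 in all, crops included, and the job is handed in when it is done.

Besides the shell and the picture viewer there is one more tool, called after "Request:" by a JSON object that holds its "name" and its "arguments". carry_out: Moves the arm, as the interface text tells. Its arguments: {"type":"object","properties":{"increments":{"type":"array","items":{"type":"number"}}},"required":["increments"]}

```bash
mkdir -p pics; cat > h.py <<'E'
import numpy as np, cv2
from scipy.spatial.transform import Rotation as R
from workcell import bot
def att(p):
    a=np.array(p["attitude"],float)
    return a if a.shape==(3,3) else R.from_quat(a).as_matrix()
def world(p,x): return np.array(p["eye"])+att(p)@np.array(x)
E
python3 - <<'E'
from h import *
for c in ("scene","side"):
    p=bot.camera(c); cv2.imwrite(f"pics/{c}1.png",p["pixels"])
    print(c,np.round(p["eye"],3),np.round(p["attitude"],3).tolist())
    for n in ["pull_left","pull_right","axis_left","axis_right","pointer_left","pointer_right","plate","tray","viewer_left","viewer_right"]:
        print(n,[(np.round(world(p,d["xyz"]),3).tolist(),round(d["p"],2)) for d in bot.place_of(p,n)[:2]])
print(bot.get_obs())
E
```

```text
scene [1.012 0.617 1.013] [0.309, 0.887, -0.327, -0.106]
pull_left [([0.432, 0.194, 0.117], 0.82)]
pull_right [([0.709, 0.162, 0.118], 0.73), ([0.334, 0.292, 0.002], 0.73)]
axis_left [([0.703, 0.167, 0.118], 0.64)]
axis_right [([0.748, -0.224, 0.115], 0.57)]
pointer_left [([0.588, 0.284, 0.196], 0.68), ([0.337, 0.292, -0.002], 0.58)]
pointer_right [([0.649, -0.114, 0.232], 0.6)]
plate []
tray []
viewer_left [([0.593, 0.176, 0.004], 0.61)]
viewer_right [([0.633, -0.226, -0.0], 0.89), ([0.702, 0.162, 0.121], 0.66)]
side [ 0.18  -0.985  0.829] [0.869, -0.154, 0.08, -0.463]
pull_left [([0.432, 0.19, 0.119], 0.71)]
pull_right [([0.467, -0.216, 0.117], 0.69), ([0.445, 0.492, 0.001], 0.59)]
axis_left [([0.702, 0.164, 0.115], 0.76)]
axis_right [([0.745, -0.229, 0.119], 0.69), ([0.466, -0.217, 0.119], 0.22)]
pointer_left []
pointer_right [([0.645, -0.117, 0.232], 0.56)]
plate [([0.748, -0.225, 0.119], 0.33)]
tray [([0.33, 0.295, 0.001], 0.24)]
viewer_left [([0.592, 0.179, -0.001], 0.97), ([0.328, -0.275, -0.001], 0.27)]
viewer_right [([0.636, -0.227, -0.005], 0.73)]
{'clock': 1.1, 'joint_pos': array([3.82110456e-06, 2.40534288e-01, 5.02228580e-03, 1.33518946e+00,
       6.89071537e-06, 1.57080499e+00]), 'joint_vel': array([ 5.65184887e-05,  2.52074062e-05, -7.68576623e-04,  9.56788958e-04,
        3.57940185e-04,  1.61394895e-03]), 'tau': array([-6.42816285e-04, -3.72221088e+01,  2.52694827e+01,  1.35877930e-03,
       -3.30131365e-05,  8.64967831e-06]), 'eef_pos': array([5.00018748e-01, 4.25622343e-06, 1.94447844e-01]), 'tool_rot': array([7.07108493e-01, 7.07105068e-01, 3.59754243e-05, 3.11025340e-05]), 'ft_force': array([-1.6834766 , -0.09682164,  0.91223868]), 'ft_torque': array([ 0.00390991, -0.0251496 ,  0.0085847 ]), 'grasp_force': 0.0, 'grip_width': 0.08501894327969756}
```

View pics/scene1.png

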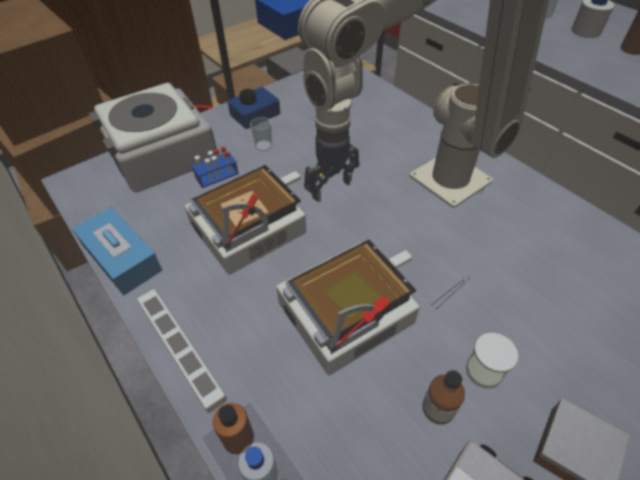

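View pics/side1.png

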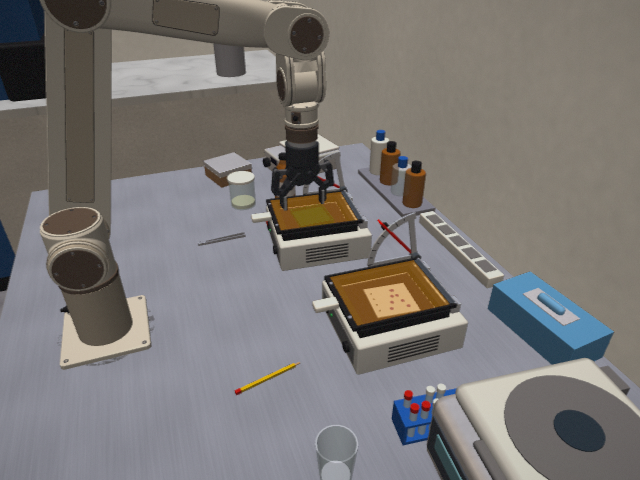

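The side view shows the white spotted plate at about (390,300) in the right viewer. The left viewer holds the tray, which looks olive through the shield. The right pull is at (325,305) and its red arm runs from (380,222) to (412,250). I'll measure the red arm and yaw next.

```bash
cat >> h.py <<'E'
def cloud(p,m):
    v,u=np.nonzero(m&(p["range_z"]>0)); z=p["range_z"][v,u]; K=p["mtx"]
    c=np.c_[(u-K[0,2])/K[0,0]*z,(v-K[1,2])/K[1,1]*z,z]
    return c@att(p).T+np.array(p["eye"])
def red(p):
    h=cv2.cvtColor(p["pixels"],cv2.COLOR_BGR2HSV)
    return ((h[...,0]<8)|(h[...,0]>172))&(h[...,1]>170)&(h[...,2]>70)
def loc(w,ax,yaw):
    return (np.array(w)-ax)@R.from_euler('z',yaw).as_matrix()
E
python3 - <<'E'
from h import *
ax=np.array([.7465,-.2265,.118])
for c in ("scene","side"):
    p=bot.camera(c)
    for yaw in (-.0376,0):
        w=loc(cloud(p,red(p)),ax,yaw)
        s=(abs(w[:,1]-.11)<.03)&(w[:,2]>.03)&(w[:,2]<.2)&(w[:,0]<0)&(w[:,0]>-.2)
        q=w[s]; r=np.hypot(q[:,0],q[:,2]); a=np.arctan2(q[:,2],-q[:,0])
        u,S,vt=np.linalg.svd(q-q.mean(0),full_matrices=False); 
        print(c,yaw,len(q),q.min(0).round(3),q.max(0).round(3),"r",r.min().round(3),r.max().round(3),"ang",np.median(a).round(3),a.std().round(3),"dir",vt[0].round(3),np.arctan(-vt[0,2]/vt[0,0]).round(3),"nrm",vt[2].round(3))
    # pull: white, viewer mask
    for n in ("pull_right","shield_right"):
        g=bot.regions_of(p,n)
        for d in g[:1]:
            w=cloud(p,d["mask"]); print(n,round(d["p"],2),len(w),np.median(w,0).round(3),w.min(0).round(3),w.max(0).round(3))
            pts=w[(abs(w[:,2]-.121)<.008)][:,:2]; print(cv2.minAreaRect((pts*1000).astype(np.float32)))
E
```

```text
scene -0.0376 52 [-0.101  0.101  0.078] [-0.063  0.116  0.119] r 0.101 0.156 ang 0.867 0.013 dir [ 0.671  0.003 -0.742] 0.836 nrm [-0.733  0.159 -0.662]
scene 0 52 [-0.097  0.104  0.078] [-0.059  0.12   0.119] r 0.098 0.153 ang 0.891 0.015 dir [ 0.67  -0.023 -0.742] 0.836 nrm [-0.726  0.187 -0.662]
pull_right 0.63 3791 [ 0.611 -0.23   0.122] [ 0.433 -0.451 -0.002] [ 0.752 -0.107  0.193]
((601.5526123046875, -223.01568603515625), (191.26821899414062, 298.9488830566406), 87.42589569091797)
shield_right 0.68 4014 [ 0.615 -0.228  0.122] [ 0.396 -0.456 -0.006] [ 0.753 -0.096  0.245]
((600.7284545898438, -224.58978271484375), (192.3278350830078, 300.9871520996094), 88.17454528808594)
side -0.0376 79 [-0.105  0.094  0.031] [-0.031  0.122  0.118] r 0.044 0.158 ang 0.834 0.021 dir [ 0.646  0.073 -0.76 ] 0.867 nrm [-0.757 -0.068 -0.65 ]
side 0 79 [-0.101  0.097  0.031] [-0.027  0.125  0.118] r 0.041 0.155 ang 0.862 0.016 dir [ 0.648  0.049 -0.76 ] 0.865 nrm [-0.759 -0.039 -0.65 ]
pull_right 0.57 6295 [ 0.613 -0.233  0.12 ] [ 0.447 -0.324  0.089] [ 0.751 -0.123  0.128]
((597.959228515625, -224.85513305664062), (190.87533569335938, 301.1781005859375), 88.49805450439453)
shield_right 0.58 6348 [ 0.614 -0.233  0.12 ] [ 0.447 -0.324  0.089] [ 0.751 -0.127  0.128]
((598.3648071289062, -223.25094604492188), (192.5900421142578, 301.8126525878906), 88.00257873535156)
```

Request:
{"name": "carry_out", "arguments": {"increments": [8.5, -5, 0, -2, -0.17, 8.5, -5, 0, 0, -0.17, 8.5, -5, 0, 0, -0.17, 8.5, -4, 0, 0, -0.17, 8.5, 0, 0, 0, -0.17]}}

```text
clock: 2.02
eef_pos: [0.5454, -0.1841, 0.2135]
tool_rot: [0.352, 0.936, -0.0, -0.0]
ft_force: [-1.0, 1.1, 0.2]
grip_width: 0.0846
grasp_force: 0.0
```

Request:
{"name": "carry_out", "arguments": {"increments": [8.5, 0, 0, 0, -0.17, 8.5, 0, 0, 0, -0.17, 8.5, 0, 0, 0, -0.17, 8.5, 0, 0, 0, -0.175, 8.5, 4, -2.5, 0, 0]}}

```text
clock: 2.65
eef_pos: [0.5052, -0.2042, 0.2135]
tool_rot: [0.016, 1.0, 0.0, 0.0]
ft_force: [-1.1, -0.3, 0.1]
grip_width: 0.0851
grasp_force: 0.0
```

Request:
{"name": "carry_out", "arguments": {"increments": [8.5, 3.5, 0, 0, 0, 8.5, 0, 0, 0, 0, 8.5, 0, 0, 0, 0, 8.5, 0, 0, 0, 0, 8.5, 0, 0, 0, 0]}}

```text
clock: 3.28
eef_pos: [0.4695, -0.2035, 0.2142]
tool_rot: [0.018, 1.0, 0.0, -0.0]
ft_force: [0.4, -0.4, -0.4]
grip_width: 0.085
grasp_force: 0.0
```

```bash
python3 - <<'E'
from h import *
p=bot.camera("wrist"); cv2.imwrite("pics/w1.png",p["pixels"]); o=bot.get_obs()
T=R.from_quat(o["tool_rot"]).as_matrix(); print(o["eef_pos"],T.round(3).tolist(),o["joint_pos"].round(2))
for n in ["pull_right","axis_right","pointer_right"]:
    for d in bot.place_of(p,n)[:2]:
        w=world(p,d["xyz"]); print(n,round(d["p"],2),w.round(4),"tool cm",((w-o["eef_pos"])@T*100).round(2))
E
```

```text
[ 0.46940909 -0.20351711  0.21415386] [[-0.999, 0.035, -0.0], [0.035, 0.999, 0.0], [0.0, 0.0, -1.0]] [-0.41  0.26  0.08  1.39  0.   -0.37]
pull_right 0.85 [ 0.4662 -0.221   0.1205] tool cm [ 0.26 -1.76  9.37]
```

View pics/w1.png

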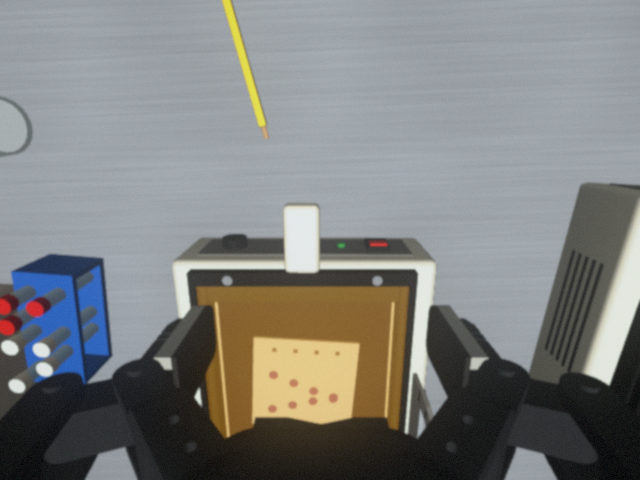

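The wrist view shows the pull at (302,238), square to the fingers and about 1.6 cm off along tool y. I'll shift, then descend.

Request:
{"name": "carry_out", "arguments": {"increments": [8.5, 0.2, -1.6, 0, 0, 8.5, 0, 0, 5, 0, 8.5, 0, 0, 4, 0, 8.5, 0, 0, 2.4, 0, 8.5, 0, 0, 0, 0]}}

```text
clock: 4.1
eef_pos: [0.4643, -0.2196, 0.0984]
tool_rot: [0.018, 1.0, 0.001, -0.002]
ft_force: [0.0, 0.4, 0.4]
grip_width: 0.085
grasp_force: 0.0
```

```bash
python3 - <<'E'
from h import *
p=bot.camera("wrist"); cv2.imwrite("pics/w2.png",p["pixels"]); o=bot.get_obs()
T=R.from_quat(o["tool_rot"]).as_matrix(); print(o["eef_pos"],o["ft_force"])
for d in bot.place_of(p,"pull_right")[:2]:
        w=world(p,d["xyz"]); print(round(d["p"],2),w.round(4),"tool cm",((w-o["eef_pos"])@T*100).round(2))
E
```

```text
[ 0.46565757 -0.22011411  0.10009586] [0.41106562 0.50196996 0.754341  ]
0.79 [ 0.4644 -0.221   0.1216] tool cm [ 0.13 -0.09 -2.15]
```

View pics/w2.png

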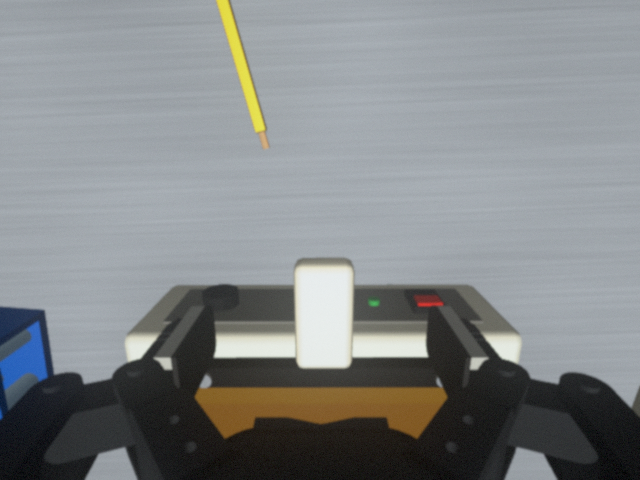

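The pull at (323,312) is centred between the pads, so I'll close on it.

Request:
{"name": "carry_out", "arguments": {"increments": [2.2, 0, 0, 0, 0, 2.2, 0, 0, 0, 0, 2.2, 0, 0, 0, 0, 2.2, 0, 0, 0, 0, 2.2, 0, 0, 0, 0]}}

```text
clock: 4.82
eef_pos: [0.4663, -0.2195, 0.1005]
tool_rot: [0.018, 1.0, -0.0, 0.0]
ft_force: [-0.5, 0.7, -0.7]
grip_width: 0.022
grasp_force: 0.0
```

Request:
{"name": "carry_out", "arguments": {"increments": [2.2, 0, 0, 0, 0, 2.2, 0, 0, 0, 0, 2.2, 0, 0, 0, 0, 2.2, 0, 0, 0, 0, 2.2, 0, 0, 0, 0]}}

```text
clock: 5.45
eef_pos: [0.4662, -0.2195, 0.1004]
tool_rot: [0.018, 1.0, -0.0, 0.0]
ft_force: [-0.2, -0.3, -0.0]
grip_width: 0.022
grasp_force: 0.0
```

Opening 22 mm with no force means the pull isn't between the pads, so I'll look.

```bash
python3 - <<'E'
from h import *
p=bot.camera("wrist"); q=bot.camera("side")
a=q["pixels"][220:360,220:460]
cv2.imwrite("pics/w3.png",np.hstack([cv2.resize(p["pixels"],(400,300)),cv2.resize(a,(400,300))]))
for n,k in (("wrist",p),("side",q)):
  for d in bot.place_of(k,"pull_right")[:2]: print(n,round(d["p"],2),world(k,d["xyz"]).round(4))
E
```

```text
wrist 0.59 [ 0.4665 -0.2167  0.1196]
side 0.85 [ 0.4669 -0.2172  0.1181]
side 0.71 [ 0.7472 -0.2266  0.121 ]
```

View pics/w3.png

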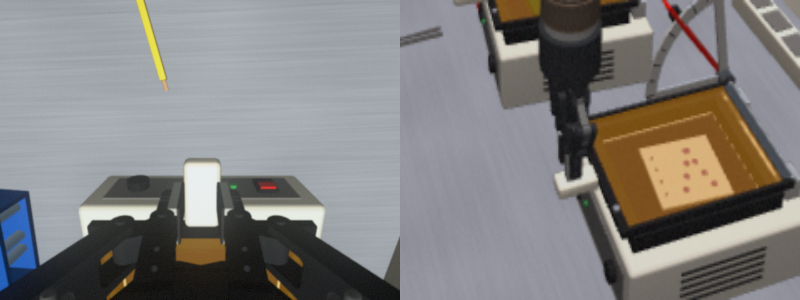

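Request:
{"name": "carry_out", "arguments": {"increments": [0.5, 0, 0, 0, 0, 0.5, 0, 0, 0, 0, 0.5, 0, 0, 0, 0, 0.5, 0, 0, 0, 0, 0.5, 0, 0, 0, 0]}}

```text
clock: 6.28
eef_pos: [0.4663, -0.2195, 0.1004]
tool_rot: [0.018, 1.0, -0.0, 0.0]
ft_force: [-0.1, -0.1, 0.4]
grip_width: 0.0049
grasp_force: 0.0
```

```bash
python3 - <<'E'
from h import *
p=bot.camera("wrist"); q=bot.camera("side")
a=q["pixels"][270:330,290:370]
cv2.imwrite("pics/w4.png",np.hstack([cv2.resize(p["pixels"][220:480,130:510],(400,300)),cv2.resize(a,(400,300))]))
o=bot.get_obs();print(o["grip_width"],o["grasp_force"])
E
```

```text
0.005172542718837741 0.0
```

View pics/w4.png

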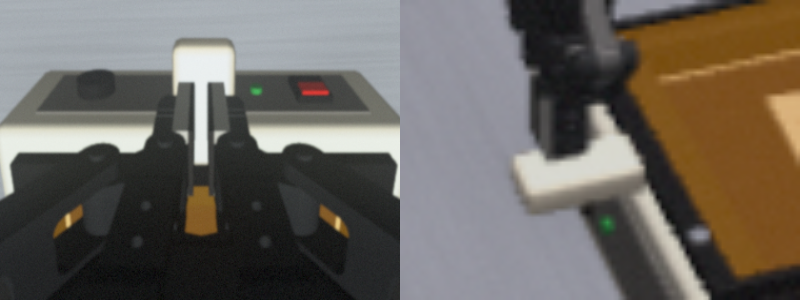

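The pads have closed above the pull with no contact, although the TCP reads z 0.100. I'll measure fingertip height and pull top from depth.

```bash
python3 - <<'E'
from h import *
for c in ("side","scene","wrist"):
    p=bot.camera(c); g=cv2.cvtColor(p["pixels"],cv2.COLOR_BGR2GRAY)
    w=cloud(p,np.ones_like(g,bool)); gg=g[p["range_z"]>0]
    s=(abs(w[:,0]-.466)<.03)&(abs(w[:,1]+.22)<.03)&(w[:,2]>.1)&(w[:,2]<.25)
    d=w[s&(gg<90)]; l=w[s&(gg>150)&(w[:,2]<.14)]
    print(c,"dark",len(d), np.percentile(d,[0,2,5,50,100],axis=0).round(3).tolist() if len(d) else 0)
    print("  light",len(l), np.percentile(l,[2,50,98],axis=0).round(3).tolist() if len(l) else 0)
E
```

```text
side dark 403 [[0.446, -0.25, 0.11], [0.447, -0.248, 0.14], [0.448, -0.245, 0.145], [0.455, -0.234, 0.205], [0.489, -0.192, 0.25]]
  light 167 [[0.449, -0.234, 0.122], [0.47, -0.223, 0.125], [0.495, -0.207, 0.128]]
scene dark 294 [[0.46, -0.249, 0.142], [0.462, -0.24, 0.149], [0.464, -0.237, 0.151], [0.479, -0.209, 0.206], [0.489, -0.19, 0.25]]
  light 79 [[0.452, -0.232, 0.124], [0.478, -0.215, 0.127], [0.496, -0.207, 0.131]]
wrist dark 30568 [[0.445, -0.25, 0.142], [0.447, -0.248, 0.157], [0.448, -0.246, 0.172], [0.455, -0.219, 0.213], [0.479, -0.19, 0.236]]
  light 2775 [[0.449, -0.232, 0.123], [0.459, -0.22, 0.126], [0.493, -0.206, 0.128]]
```

Depth puts the fingertips at z≈0.140 and the pull top at 0.126. The fingers end about 40 mm short of the reported TCP. So I'll open, drop 4 cm and close.

Request:
{"name": "carry_out", "arguments": {"increments": [8.5, 0, 0, -1, 0, 8.5, 0, 0, 0, 0, 8.5, 0, 0, 0, 0, 8.5, 0, 0, 0, 0, 8.5, 0, 0, 0, 0]}}

```text
clock: 7.15
eef_pos: [0.4661, -0.2195, 0.1102]
tool_rot: [0.018, 1.0, 0.0, -0.0]
ft_force: [-0.8, 0.3, 1.0]
grip_width: 0.0855
grasp_force: 0.0
```

Request:
{"name": "carry_out", "arguments": {"increments": [8.5, 0, 0, 2, 0, 8.5, 0, 0, 2, 0, 8.5, 0, 0, 1, 0, 8.5, 0, 0, 0, 0, 2, 0, 0, 0, 0]}}

```text
clock: 7.78
eef_pos: [0.4668, -0.2198, 0.0611]
tool_rot: [0.018, 1.0, -0.0, 0.001]
ft_force: [-0.4, -0.2, 0.5]
grip_width: 0.069
grasp_force: 0.0
```

Request:
{"name": "carry_out", "arguments": {"increments": [2, 0, 0, 0, 0, 2, 0, 0, 0, 0, 2, 0, 0, 0, 0, 2, 0, 0, 0, 0, 2, 0, 0, 0, 0]}}

```text
clock: 8.4
eef_pos: [0.4667, -0.2183, 0.0612]
tool_rot: [0.018, 1.0, 0.001, 0.001]
ft_force: [-0.7, 4.2, 5.0]
grip_width: 0.027
grasp_force: 59.6
```

Gripped: 27 mm opening and 60 N on the pads. I'll lift along the arc, checking after each call.

Request:
{"name": "carry_out", "arguments": {"increments": [2, -0.04, 0, -1.38, 0, 2, -0.1, 0, -1.38, 0, 2, -0.17, 0, -1.37, 0, 2, -0.24, 0, -1.36, 0, 2, -0.31, 0, -1.35, 0]}}

```text
clock: 9.02
eef_pos: [0.4747, -0.2185, 0.1285]
tool_rot: [0.017, 1.0, 0.001, -0.001]
ft_force: [4.4, 2.6, -5.5]
grip_width: 0.027
grasp_force: 59.3
```

Request:
{"name": "carry_out", "arguments": {"increments": [2, -0.38, 0, -1.33, 0, 2, -0.44, 0, -1.31, 0, 2, -0.51, 0, -1.29, 0, 2, -0.57, 0, -1.26, 0, 2, -0.63, 0, -1.23, 0]}}

```text
clock: 9.65
eef_pos: [0.4994, -0.2194, 0.1924]
tool_rot: [0.018, 1.0, 0.001, -0.001]
ft_force: [2.7, 4.0, -6.0]
grip_width: 0.0269
grasp_force: 60.3
```

Request:
{"name": "carry_out", "arguments": {"increments": [2, -0.69, 0, -1.2, 0, 2, -0.75, 0, -1.16, 0, 2, -0.81, 0, -1.12, 0, 2, -0.87, 0, -1.08, 0, 2, 0, 0, 0, 0]}}

```text
clock: 10.28
eef_pos: [0.5307, -0.2206, 0.2385]
tool_rot: [0.017, 1.0, 0.001, -0.001]
ft_force: [-0.7, 4.7, -4.6]
grip_width: 0.0267
grasp_force: 62.4
```

```bash
cat > m.py <<'E'
from h import *
yaw=-.036; ax=np.array([.7465,-.2265,.118]); o=bot.get_obs(); print(o["clock"],o["eef_pos"].round(4),o["ft_force"].round(1),o["grip_width"],o["grasp_force"])
g=o["eef_pos"]+[0,0,.059]; l=loc(g,ax,yaw); print("grip angle",np.arctan2(l[2],-l[0]).round(3),np.hypot(l[0],l[2]).round(4))
for c in ("scene","side"):
    p=bot.camera(c); cv2.imwrite(f"pics/m_{c}.png",p["pixels"])
    f=lambda w:loc(w,ax,yaw)
    q=f(cloud(p,red(p))); q=q[(abs(q[:,1]-.11)<.03)&(q[:,2]>.03)&(q[:,2]<.2)&(q[:,0]<0)&(q[:,0]>-.2)]
    print(c,"red",len(q),np.median(np.arctan2(q[:,2],-q[:,0])).round(3))
    hv=cv2.cvtColor(p["pixels"],cv2.COLOR_BGR2HSV); w=f(cloud(p,np.ones((480,640),bool)))
    v=hv[p["range_z"]>0]
    s=(abs(w[:,1])<.1)&(np.hypot(w[:,0],w[:,2])<.26)&(np.hypot(w[:,0],w[:,2])>.09)&(w[:,2]>.04)&(w[:,0]<0)
    s&=(abs(np.arctan2(w[:,2],-w[:,0])-.8)<.3)
    k=w[s]; k=k[~((abs(k[:,1])<.06)&(k[:,0]<-.1)&(np.hypot(k[:,0],k[:,2])>.22))]
    a=np.arctan2(k[:,2],-k[:,0]); b=np.histogram(a,np.arange(.5,1.11,.04)); print("panel",len(k),np.median(a).round(3),b[0])
    k=k[abs(a-np.median(a))<.06]
    if len(k)>50:
        vt=np.linalg.svd(k-k.mean(0),full_matrices=False)[2][2]; print(" plane",vt.round(3),np.arctan2(abs(vt[0]),abs(vt[2])).round(3), "off", ((k.mean(0))@vt).round(4))
    for n in ("pull_right","pointer_right"):
        for d in bot.place_of(p,n)[:1]:
            l=f(world(p,d["xyz"])); print(" ",n,round(d["p"],2),l.round(3),np.arctan2(l[2],-l[0]).round(3))
E
python3 m.py
```

```text
10.275 [ 0.5307 -0.2206  0.2385] [-0.7  4.7 -4.6] 0.026745188850207467 62.37910330295563
grip angle 0.694 0.2807
scene red 61 0.872
panel 2672 0.703 [   0    0    0    3 1029 1585   35    0    5   15    0    0    0    0
    0]
 plane [-0.635 -0.003 -0.772] 0.688 off -0.0023
  pull_right 0.55 [-0.216 -0.007  0.176] 0.683
  pointer_right 0.22 [-0.432  0.504 -0.116] -0.262
side red 81 0.835
panel 1382 0.691 [   0    0    0   58 1155  124    0    1   42    0    1    0    1    0
    0]
 plane [-0.63   0.01  -0.777] 0.681 off -0.0014
  pull_right 0.78 [-0.217  0.001  0.176] 0.682
  pointer_right 0.59 [-0.104  0.107  0.116] 0.837
```

Request:
{"name": "carry_out", "arguments": {"increments": [2, -0.69, 0, -0.8, 0, 2, -0.71, 0, -0.77, 0, 2, -0.74, 0, -0.74, 0, 2, -0.76, 0, -0.72, 0, 2, 0, 0, 0, 0]}}

```text
clock: 11.2
eef_pos: [0.5592, -0.2216, 0.2679]
tool_rot: [0.018, 1.0, 0.001, -0.002]
ft_force: [-1.0, 5.1, -4.9]
grip_width: 0.0271
grasp_force: 64.3
```

```bash
python3 m.py; python3 - <<'E'
from h import *
yaw=-.036; ax=np.array([.7465,-.2265,.118])
out=[]
for c in ("scene","side"):
    p=bot.camera(c); f=lambda w:loc(w,ax,yaw)
    er=cv2.erode(red(p).astype(np.uint8),np.ones((2,2)))>0
    def sel(m,y0,y1):
        w=f(cloud(p,m)); r=np.hypot(w[:,0],w[:,2]); a=np.arctan2(w[:,2],-w[:,0])
        s=(w[:,1]>y0)&(w[:,1]<y1)&(r>.09)&(r<.158)&(abs(a-.84)<.12); return np.median(a[s]).round(3),a[s].std().round(3),s.sum()
    print(c,"red",sel(red(p),.09,.13),"eroded",sel(er,.09,.13),"panel",sel(np.ones((480,640),bool),.03,.09))
    u,v=(np.array([250,215]) if c=="scene" else np.array([395,235]))
    k=p["pixels"][v-60:v+90,u-100:u+100]; out.append(cv2.resize(k,(400,300),interpolation=cv2.INTER_CUBIC))
cv2.imwrite("pics/c1.png",np.hstack(out))
E
```

```text
11.2 [ 0.5592 -0.2216  0.2679] [-1.   5.1 -4.9] 0.027054793964222234 64.2815351486206
grip angle 0.84 0.2806
scene red 58 0.871
panel 2700 0.847 [   0    0    0    0    0    0    0   32 2252  413    3    0    0    0
    0]
 plane [0.74  0.002 0.672] 0.834 off 0.0022
  pull_right 0.9 [-0.187 -0.005  0.204] 0.828
  pointer_right 0.53 [-0.101  0.104  0.113] 0.84
side red 27 0.855
panel 701 0.836 [  1   0   1   0   0   0   5 144 543   7   0   0   0   0   0]
 plane [-0.737  0.017 -0.676] 0.829 off -0.001
  pull_right 0.65 [-0.189  0.     0.201] 0.817
  pointer_right 0.39 [-0.103  0.108  0.118] 0.851
scene red (np.float64(0.869), np.float64(0.013), np.int64(56)) eroded (np.float64(0.869), np.float64(0.013), np.int64(31)) panel (np.float64(0.85), np.float64(0.015), np.int64(389))
side red (np.float64(0.855), np.float64(0.005), np.int64(12)) eroded (np.float64(0.855), np.float64(0.0), np.int64(3)) panel (np.float64(0.839), np.float64(0.007), np.int64(81))
```

View pics/c1.png

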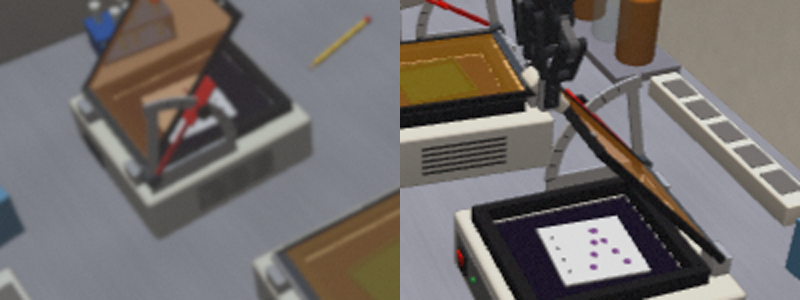

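Both cameras show the red arm 0.016–0.019 rad above the panel by the same measure. In the side crop a sliver of red peeks out above the shield's edge at about (570,97). The white plate is confirmed under this shield, so I'll make one small final raise.

Request:
{"name": "carry_out", "arguments": {"increments": [2, -0.19, 0, -0.17, 0, 2, -0.18, 0, -0.17, 0, 2, 0, 0, 0, 0, 2, 0, 0, 0, 0, 2, 0, 0, 0, 0]}}

```text
clock: 12.22
eef_pos: [0.5627, -0.2217, 0.271]
tool_rot: [0.018, 1.0, 0.001, -0.002]
ft_force: [0.8, 5.3, -4.8]
grip_width: 0.0272
grasp_force: 64.3
```

```bash
python3 m.py; python3 - <<'E'
from h import *
yaw=-.036; ax=np.array([.7465,-.2265,.118])
for c in ("scene","side"):
    p=bot.camera(c); f=lambda w:loc(w,ax,yaw)
    def sel(m,y0,y1):
        w=f(cloud(p,m)); r=np.hypot(w[:,0],w[:,2]); a=np.arctan2(w[:,2],-w[:,0])
        s=(w[:,1]>y0)&(w[:,1]<y1)&(r>.09)&(r<.158)&(abs(a-.84)<.12); return np.median(a[s]).round(3),s.sum()
    print(c,"red",sel(red(p),.09,.13),"panel",sel(np.ones((480,640),bool),.03,.09))
E
```

```text
12.225 [ 0.5627 -0.2217  0.271 ] [ 0.8  5.3 -4.8] 0.027199038212663416 64.29887652397156
grip angle 0.856 0.2806
scene red 61 0.87
panel 2695 0.864 [   0    0    0    0    0    0    0    7  948 1724   16    0    0    0
    0]
 plane [-0.752 -0.004 -0.659] 0.851 off -0.002
  pull_right 0.72 [-0.18  -0.005  0.206] 0.854
  pointer_right 0.58 [-0.102  0.107  0.111] 0.826
side red 0 nan
panel 613 0.853 [  0   0   0   0   0   0   0  43 464 104   2   0   0   0   0]
 plane [-0.747  0.016 -0.664] 0.844 off -0.0013
  pull_right 0.68 [-0.187 -0.     0.206] 0.835
  pointer_right 0.61 [-0.101  0.105  0.117] 0.859
scene red (np.float64(0.868), np.int64(58)) panel (np.float64(0.867), np.int64(387))
side red (np.float64(nan), np.int64(0)) panel (np.float64(0.859), np.int64(70))
  return _methods._mean(a, axis=axis, dtype=dtype,
  ret = ret.dtype.type(ret / rcount)
  return _methods._mean(a, axis=axis, dtype=dtype,
  ret = ret.dtype.type(ret / rcount)
```

The panel reads 0.867 and the red arm 0.868 in the scene view. In the side view the shield now hides the arm. The grip is holding, so I'm handing in.

```bash
python3 -c "
from workcell import bot
print(bot.job_done())"
```

```text
the job is handed in; nothing more can be done
None
```

The right viewer's shield, the one over the white plate, is raised to about 0.85 rad, level with its red index arm to within about 0.001 rad in the scene camera, and still gripped; the job is handed in, with no verdict returned.

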